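# Unload the glaze-bottle shaker

### The job

The shaker has finished mixing. Slide its clear guard door fully open, lift every glaze bottle out of its well and stand it in a free compartment of the blue crate, then slide the guard door fully shut again. Leave the glaze jars behind the crate where they are.

Things in the scene. Friction and masses are not known exactly. Their poses are not given: they have to be found in the camera images.
- shaker: Fixed grey machine 330 x 200 mm with a clear guard door. Origin: centre of its underside on the table; its x runs from the front (robot side) to the back, z up. Front half: metal block, top 108 mm up, with four square wells 56 mm wide, 96 mm deep (floor 12 mm up). Behind it a drive housing 146 mm high. A fixed clear front pane, 166 mm high, at x = -165 mm.
- guard (a joint): Position of the guard door along its track, m: 0 = fully shut (over the wells), 0.155 = fully open (pushed back over the drive housing, along +x of the shaker). Stays where left; moves with about 2 N. It is a clear channel: roof 178 mm above the table and two side walls.
- guard_grip (a point): Middle of the guard door's red upright grip bar: 14 mm thick along the shaker's x, 80 mm long along its y, 36 mm high; this point is 196 mm above the table, the bar's top 214 mm, the door's roof 178 mm. Shut, it lies 100 mm in front of the shaker's origin.
- crate: Loose blue open bottle crate, 168 x 168 mm, 68 mm high, 0.9 kg, walls and cross dividers 4 mm thick: four equal square compartments, each about 78 mm wide, open at the top. Origin: centre of its underside; x and y along its sides, z up.
- cell0 (a point): Middle of the floor of a compartment of the crate, 5 mm above the table, at x = -41, y = -41 mm of the crate. Empty at the start.
- cell1 (a point): Middle of the floor of a compartment of the crate, 5 mm above the table, at x = -41, y = 41 mm of the crate. Empty at the start.
- cell2 (a point): Middle of the floor of a compartment of the crate, 5 mm above the table, at x = 41, y = -41 mm of the crate. Empty at the start.
- cell3 (a point): Middle of the floor of a compartment of the crate, 5 mm above the table, at x = 41, y = 41 mm of the crate. Empty at the start.
- well0 (a point): Centre of the mouth of a well, level with the block's top (108 mm up), at x = -115, y = -35 mm of the shaker. May hold a bottle or be empty.
- well1 (a point): Centre of the mouth of a well, level with the block's top (108 mm up), at x = -115, y = 35 mm of the shaker. May hold a bottle or be empty.
- well2 (a point): Centre of the mouth of a well, level with the block's top (108 mm up), at x = -45, y = -35 mm of the shaker. May hold a bottle or be empty.
- well3 (a point): Centre of the mouth of a well, level with the block's top (108 mm up), at x = -45, y = 35 mm of the shaker. May hold a bottle or be empty.
- bottle_white: Squeeze bottle (white glaze, dark cap), 52 mm in diameter, 150 mm tall, 0.12 kg; may be absent. Origin: centre of its underside, z up along the bottle. Its cap begins 117 mm above the underside with a collar 30 mm wide, about 8 mm high, and tapers to the nozzle tip; below the collar the shoulder widens. In a well it stands on the well's floor, so only cap and shoulder stick out.
- bottle_teal: Squeeze bottle (teal glaze, dark cap), 48 mm in diameter, 145 mm tall, 0.12 kg; may be absent. Origin: centre of its underside, z up along the bottle. Its cap begins 113 mm above the underside with a collar 28 mm wide, about 8 mm high, and tapers to the nozzle tip; below the collar the shoulder widens. In a well it stands on the well's floor, so only cap and shoulder stick out.
- bottle_yellow: Squeeze bottle (yellow glaze, light cap), 48 mm in diameter, 145 mm tall, 0.12 kg; may be absent. Origin: centre of its underside, z up along the bottle. Its cap begins 113 mm above the underside with a collar 28 mm wide, about 8 mm high, and tapers to the nozzle tip; below the collar the shoulder widens. In a well it stands on the well's floor, so only cap and shoulder stick out.
- bottle_plum: Squeeze bottle (dark purple glaze, dark cap), 48 mm in diameter, 135 mm tall, 0.12 kg; may be absent. Origin: centre of its underside, z up along the bottle. Its cap begins 105 mm above the underside with a collar 28 mm wide, about 8 mm high, and tapers to the nozzle tip; below the collar the shoulder widens. In a well it stands on the well's floor, so only cap and shoulder stick out.
- jar_blue: Bystander: blue glaze jar with white lid, 83 mm wide, 124 mm tall, origin under its centre.
- jar_white: Bystander: white glaze jar, 83 mm wide, 124 mm tall, origin under its centre.

How it is judged (in metres and radians):
On the way, in this order (a step that is already met when the one before it is completed fails the run):
1. the guard door is slid fully open (value of joint guard above 0.145 m), for 0.2 s.
2. all bottles stand in the crate, let go, with the guard door still open (x of bottle_white in the frame of crate between -0.08 and 0.08 m and y of bottle_white in the frame of crate between -0.08 and 0.08 m and z of each of bottle_white, bottle_teal, bottle_yellow, bottle_plum in the frame of crate below 0.02 m and angle between each of bottle_white, bottle_teal, bottle_yellow, bottle_plum's own z axis and vertical below 0.45 rad and linear speed of each of bottle_white, bottle_teal, bottle_yellow, bottle_plum below 0.03 m/s and contact force between each of bottle_white, bottle_teal, bottle_yellow, bottle_plum and the fingers below 0.3 N and x of bottle_teal in the frame of crate between -0.08 and 0.08 m and y of bottle_teal in the frame of crate between -0.08 and 0.08 m and x of bottle_yellow in the frame of crate between -0.08 and 0.08 m and y of bottle_yellow in the frame of crate between -0.08 and 0.08 m and x of bottle_plum in the frame of crate between -0.08 and 0.08 m and y of bottle_plum in the frame of crate between -0.08 and 0.08 m and value of joint guard above 0.12 m), for 0.2 s.
3. the guard door is slid fully shut (value of joint guard below 0.008 m), for 0.2 s.
At the end, for the whole second after the job is handed in: Every bottle stands in a compartment of the crate, on its floor (within 15 mm), leaning under 0.45 rad, at rest and let go, and the guard door is shut to within 8 mm of its front stop (x of bottle_white in the frame of crate between -0.08 and 0.08 m and y of bottle_white in the frame of crate between -0.08 and 0.08 m and z of each of bottle_white, bottle_teal, bottle_yellow, bottle_plum in the frame of crate below 0.02 m and angle between each of bottle_white, bottle_teal, bottle_yellow, bottle_plum's own z axis and vertical below 0.45 rad and linear speed of each of bottle_white, bottle_teal, bottle_yellow, bottle_plum below 0.03 m/s and contact force between each of bottle_white, bottle_teal, bottle_yellow, bottle_plum and the fingers below 0.3 N and x of bottle_teal in the frame of crate between -0.08 and 0.08 m and y of bottle_teal in the frame of crate between -0.08 and 0.08 m and x of bottle_yellow in the frame of crate between -0.08 and 0.08 m and y of bottle_yellow in the frame of crate between -0.08 and 0.08 m and x of bottle_plum in the frame of crate between -0.08 and 0.08 m and y of bottle_plum in the frame of crate between -0.08 and 0.08 m and value of joint guard below 0.008 m); the robot touches nothing.
It fails at once if a glaze jar is pushed more than 5 cm or tipped (distance of any of jar_blue, jar_white from where it was at the start of the episode above 0.05 m or angle between any of jar_blue, jar_white's own z axis and vertical above 0.5 rad).
Of bottle_white, bottle_teal, bottle_yellow, bottle_plum only 3 to 4 are there at a start; the rules pass over those that are not, and their reading is None.
At some moment in a run one of crate may be knocked a few centimetres aside while the robot is not near it.
Once in a run the grip may slacken for a moment while it holds something.
It also fails if it takes over 210 s, if anything falls off the work surface, if the arm or the gripper's body presses on something with over 40 N, if the wrist force passes 120 N, or if a joint passes its speed limit or range.

### The arm

A 7-joint arm with a two-finger parallel gripper is mounted at the origin on the work surface; the furniture and walls round the work are solid. World frame = base frame: x ahead of the robot, y to its left, z up, the work surface at z = 0. Lengths are in m, angles in degrees, forces in N, time in s.
With the tool pointing down it reaches from about 0.4 to 0.85 m from the base axis. Payload 4.5 kg.
Tool frame: the origin (TCP) lies at the very end of the fingers, on their centre line; the grasp point (between the pads) lies 19 mm behind it; z points along the fingers, y is the direction in which the jaws open and shut (so a half turn about z gives the same grasp; the last joint's range is limited). The gripper opens to 85 mm and grips with 20 to 120 N. Pads are 22 mm wide; open, the fingers measure 114 mm over their backs; the gripper's body (76 mm by 85 mm) begins 54 mm behind the grasp point. The pads swing forward as they close: fully open they stand 13 mm farther back than shut.
Start: joints at [73.556, 39.483, -11.15, 89.685, 9.013, 51.709, -12.324], TCP at [0.197, -0.593, 0.231] pointing down, gripper open.
Joint ranges: [-172.22, 172.22], [-26.19, 119.32], [-84.43, 86.54], [7.71, 146.69], [-57.33, 237.33], [2.42, 119.75], [-152.13, 152.13]. Speed limits (degrees/s): [147.25, 147.25, 180, 180, 180, 180, 180].

### API

Orientations are given as [roll, pitch, yaw] about the fixed x, y, z axes, in that order (R = Rz(yaw) Ry(pitch) Rx(roll)).
In Python, from bench import ctrl gives the robot as it stands.
- The arm moves only by the tool move_arm, never from a script. Its arguments are lists of equal length, an entry for each row: "slide": the shift along the tool's x, y, z in m, a list of three; "delta_rot": the turn, a rotation vector about the tool's x, y, z in degrees, a list of three; "grip": the finger opening in m, from 0 to 0.0854. In form: {"slide": [[x, y, z], ...], "delta_rot": [[wx, wy, wz], ...], "grip": [grip, ...]}. A call has 1 to 8 rows; each row shifts and turns the commanded pose from where the row before left it, along the tool's axes as they then stand; what a row does not reach is not made up. A row lasts 1/10 s, in which the tool goes at most 50 mm and 8.59 degrees, less where a joint would pass 70% of its speed; a pose out of reach is approached as far as the arm can. A call with a gripper value outside its range is refused whole. The fingers move at their own pace and stop on an object; "squeeze" is the grip in N (left out, the last holds). Time passes only in rows, so rows that do not move let the fingers close. It gives the time, the measured TCP pose, the force and the opening at its end, in the units of the state.
- ctrl.read_state(): the state, without advancing time (a new reading comes with each control period).
- ctrl.get_image(name): name is "scene" or "top"; returns (picture, depth): 384x512x3 uint8, red, green, blue; 384x512 float32, m along the optical axis (not along the pixel's ray), 0 where there is no reading.
- ctrl.camera_model(name): a dict with "fx", "fy", "cx", "cy" (pixels), "k1" (the pictures are not rectified: a ray, as slopes to the right and down, at radius r is drawn at 1 + k1 r^2 times it, then the intrinsics apply), "view" (4x4, takes a point from world to camera coordinates). Camera axes: x right, y down, z forward; pixel columns grow to the right and rows downward; lengths in m; the calibration is good to about 2 mm. A picture is of the moment at which its call begins. camera_model takes no time and is no camera call.
- ctrl.finish_job(): hands the job in, once; it reports no verdict.
The state is a dict: "t": time; "q": joint angles; "qvel": joint speeds; "effort": joint torques, N m; "ee_pos": TCP position; "orientation": TCP orientation; "force": force on the tool from outside, world axes, zero at the start; "torque": the same for the moment, N m; "opening": finger opening in m.
Only numpy, scipy, OpenCV 4.12 (cv2) and the standard library are available. Lean on these libraries where they do the work, as an engineer would, in place of code of your own. Each camera call takes 0.05 s, during which the arm holds its last target. There are 200 camera calls.

## Working session

There is one attempt and no reset: what is moved stays moved. The work goes in short steps, Python scripts to look and compute and a tool call to move; the robot and the scene stay as the last step left them, time stands still between calls to the robot, and variables do not carry over. Pictures are saved under pics/ and viewed, about 12 in all and at most 16, crops included, and the job is handed in when it is done.

Besides the shell and the picture viewer there is one more tool, called after "Call:" in YAML: its name, and indented under it one key for each argument. move_arm: Moves the arm, as the interface text tells. Its arguments: {"type":"object","properties":{"slide":{"type":"array"},"delta_rot":{"type":"array"},"grip":{"type":"array"},"squeeze":{"type":"number"}},"required":["slide","delta_rot","grip"]}

```bash
mkdir -p pics && ls && cat > h.py <<'E'
import numpy as np, cv2
from bench import ctrl
def shot(name, fn=None):
    im,d=ctrl.get_image(name); im=np.array(im); d=np.array(d)
    if fn: cv2.imwrite('pics/'+fn, cv2.cvtColor(im,cv2.COLOR_RGB2BGR))
    return im,d
def world(name,u,v,d):
    """pixels + depth -> world points"""
    m=ctrl.camera_model(name); K=np.array([[m['fx'],0,m['cx']],[0,m['fy'],m['cy']],[0,0,1.]])
    p=np.stack([np.atleast_1d(u),np.atleast_1d(v)],-1).astype(float).reshape(-1,1,2)
    s=cv2.undistortPoints(p,K,np.array([m['k1'],0,0,0.])).reshape(-1,2)
    d=np.atleast_1d(d); c=np.c_[s*d[:,None],d]
    V=np.array(m['view']); return (c-V[:3,3])@V[:3,:3]
def onplane(name,u,v,z):
    a=world(name,u,v,np.ones(np.size(u))); V=np.array(ctrl.camera_model(name)['view']); o=-V[:3,:3].T@V[:3,3]
    r=a-o; return o+r*((z-o[2])/r[:,2])[:,None]
def proj(name,P):
    m=ctrl.camera_model(name); V=np.array(m['view']); c=np.atleast_2d(P)@V[:3,:3].T+V[:3,3]
    s=c[:,:2]/c[:,2:]; s=s*(1+m['k1']*(s**2).sum(1,keepdims=True))
    return s*[m['fx'],m['fy']]+[m['cx'],m['cy']]
E
python3 - <<'E'
from h import *
print({k:np.round(v,3) if k!='t' else v for k,v in ctrl.read_state().items()})
a,_=shot('scene','s0.png');b,_=shot('top','t0.png')
for n in('scene','top'):print(ctrl.camera_model(n))
E
```

```text
pics
{'t': 0.0, 'q': array([ 73.558,  39.533, -11.143,  89.748,   9.011,  51.709, -12.325]), 'qvel': array([-0.036,  0.094, -0.063, -0.067,  0.089,  0.053, -0.016]), 'effort': array([-0.0000e+00, -5.3960e+01, -1.2660e+00, -1.5854e+01,  9.0000e-03,
        1.0000e-02,  0.0000e+00]), 'ee_pos': array([ 0.197, -0.593,  0.23 ]), 'orientation': array([-1.79892e+02,  8.00000e-03,  1.83810e+01]), 'force': array([ 0.442,  0.192, -0.45 ]), 'torque': array([ 0.002, -0.012, -0.022]), 'opening': np.float64(0.085)}
{'fx': 347.98562881820055, 'fy': 347.98562881820055, 'cx': 256.6857319951065, 'cy': 196.1079478327488, 'k1': -0.014922966655652993, 'view': array([[-0.78903149,  0.61382296,  0.02550838,  0.52098898],
       [ 0.28366339,  0.40083296, -0.87113031,  0.01481706],
       [-0.54494438, -0.68011346, -0.49038893,  1.12108004],
       [ 0.        ,  0.        ,  0.        ,  1.        ]])}
{'fx': 383.3069651378175, 'fy': 383.3069651378175, 'cx': 253.37485200929677, 'cy': 188.55398336353878, 'k1': -0.016119859737852953, 'view': array([[-0.37495544, -0.92688062,  0.01734149,  0.07102168],
       [-0.73551592,  0.28605114, -0.61415884,  0.52765617],
       [ 0.56429138, -0.24303714, -0.78899188,  0.68880692],
       [ 0.        ,  0.        ,  0.        ,  1.        ]])}
```

View pics/s0.png

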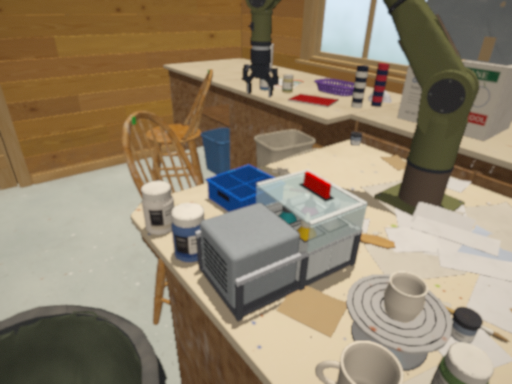

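View pics/t0.png

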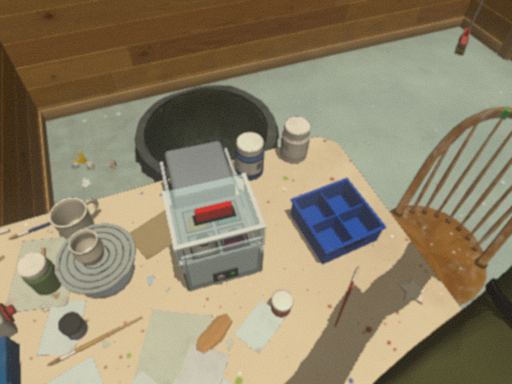

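The top view shows the guard's red grip near (213,212), the crate near (337,220), and the jars at (250,155) and (295,140). The scene view shows the shaker from behind, with teal and yellow bottles visible through the door.

```bash
cat >> h.py <<'E'
def cloud(name,im,d,mask):
    v,u=np.nonzero(mask&(d>0)); return world(name,u,v,d[v,u]),im[v,u]
def hsv(im): return cv2.cvtColor(im,cv2.COLOR_RGB2HSV).astype(int)
def rect(P):
    r=cv2.minAreaRect((P[:,:2]*1000).astype(np.float32)); return np.round(r[0],1),np.round(r[1],1),round(r[2],2)
def crate(im,d,name='top'):
    h=hsv(im); m=(h[...,0]>105)&(h[...,0]<128)&(h[...,1]>150)&(h[...,2]>60)
    P,_=cloud(name,im,d,m); c=np.median(P[(P[:,2]>.0)&(P[:,2]<.1)],0)
    k=(P[:,2]>.062)&(P[:,2]<.076)&(np.hypot(*(P-c)[:,:2].T)<.16); return P[k]
E
python3 - <<'E'
from h import *
for n in('top','scene'):
    im,d=shot(n); h=hsv(im)
    red=((h[...,0]<8)|(h[...,0]>172))&(h[...,1]>150)&(h[...,2]>120)
    P,_=cloud(n,im,d,red)
    k=(P[:,2]>.18)&(P[:,2]<.23); print(n,'red',k.sum(), np.percentile(P[k,2],[5,50,95]),rect(P[k]))
    k=P[:,2]>.208; k&=P[:,2]<.22
    if k.sum()>5:print(' redtop',k.sum(),rect(P[k]))
    C=crate(im,d,n); print(' crate rim',len(C),rect(C))
    # housing top z~.146
    P,c=cloud(n,im,d,np.ones(d.shape,bool)); k=(abs(P[:,2]-.146)<.006)&(P[:,0]**2+P[:,1]**2<.9)
    Q=P[k]; g=np.median(Q,0); Q=Q[np.hypot(*(Q-g)[:,:2].T)<.14]; print(' z146',len(Q),rect(Q))
    k=(abs(P[:,2]-.124)<.006)&(P[:,0]**2+P[:,1]**2<1.2); Q=P[k]; 
    for t in np.unique(np.round(Q[:,:2]/.05),axis=0):
        s=(np.round(Q[:,:2]/.05)==t).all(1).sum()
        if s>40: print('  z124',t*.05,s)
E
```

```text
top red 364 [0.18964279 0.20939524 0.21466832] (array([477.6, -21.8]), array([75.4, 12.4]), 84.92)
 redtop 198 (array([477.7, -21.8]), array([75.4, 12.1]), 84.92)
 crate rim 364 (array([ 447.2, -332.1]), array([172.1, 171.7]), 2.59)
 z146 2247 (array([668.7, -39.1]), array([147.3, 134.3]), 85.71)
  z124 [ 0.4  -0.05] 60
  z124 [ 0.4 -0. ] 65
  z124 [0.4  0.05] 57
  z124 [0.45 0.  ] 41
  z124 [0.5  0.25] 94
  z124 [0.55 0.25] 67
  z124 [ 0.7  -0.35] 163
  z124 [ 0.7 -0.2] 242
  z124 [ 0.7  -0.15] 54
  z124 [ 0.75 -0.35] 143
  z124 [ 0.75 -0.2 ] 100
scene red 377 [0.18380963 0.20001915 0.21220964] (array([-194.5, -405.4]), array([1612.6,   65.9]), 29.75)
 redtop 91 (array([485.1, -16.9]), array([72.4, 11.3]), 83.66)
 crate rim 256 (array([ 452.4, -331.2]), array([177.4, 178.6]), 3.68)
 z146 3187 (array([644.1, -18.8]), array([203.4, 201.7]), 4.6)
  z124 [0.05 0.  ] 55
  z124 [0.05 0.05] 64
  z124 [0.45 0.1 ] 57
  z124 [0.5 0.1] 52
  z124 [0.5  0.25] 100
  z124 [ 0.55 -0.1 ] 54
  z124 [0.55 0.05] 81
  z124 [0.55 0.25] 193
  z124 [0.55 0.3 ] 108
  z124 [0.6  0.05] 85
  z124 [0.65 0.05] 95
  z124 [ 0.7  -0.35] 102
  z124 [ 0.7 -0.2] 206
  z124 [ 0.7  -0.15] 64
  z124 [0.7  0.05] 109
  z124 [ 0.75 -0.35] 135
  z124 [ 0.75 -0.3 ] 47
  z124 [ 0.75 -0.2 ] 127
  z124 [ 0.75 -0.05] 55
  z124 [0.75 0.  ] 60
  z124 [0.75 0.05] 53
```

Call:
move_arm:
  slide:
    - [0,0,-0.03]
    - [0,0,-0.03]
    - [0,0,-0.02]
    - [0.02,-0.03,0]
    - [0.02,-0.045,0]
    - [0.02,-0.045,0]
    - [0.02,-0.045,0]
    - [0.02,-0.045,0]
  delta_rot:
    - [0,0,8]
    - [0,0,8]
    - [0,0,7.4]
    - [0,0,0]
    - [0,0,0]
    - [0,0,0]
    - [0,0,0]
    - [0,0,0]
  grip: [0.05,0.03,0,0,0,0,0,0]

```text
t: 1.0
ee_pos: [0.3157, -0.3908, 0.3113]
orientation: [-180.0, -0.0, -5.0]
force: [1.0, 0.4, 0.7]
opening: -0.0001
```

Call:
move_arm:
  slide:
    - [0.02,-0.045,0]
    - [0.02,-0.045,0]
    - [0.02,-0.045,0]
    - [0.01,-0.045,0]
    - [0.01,-0.045,0]
    - [0.007,-0.045,0]
    - [0,-0.045,0]
    - [0,0,0]
  delta_rot:
    - [0,0,0]
    - [0,0,0]
    - [0,0,0]
    - [0,0,0]
    - [0,0,0]
    - [0,0,0]
    - [0,0,0]
    - [0,0,0]
  grip: [0,0,0,0,0,0,0,0]

```text
t: 1.8
ee_pos: [0.4301, -0.0794, 0.3115]
orientation: [-179.8, -0.0, -4.3]
force: [0.4, -0.5, 0.1]
opening: 0.0
```

Call:
move_arm:
  slide:
    - [0,-0.032,0]
    - [0,-0.032,0]
    - [0,0,0.03]
    - [0,0,0.03]
    - [0,0,0.03]
    - [0,0,0.025]
    - [0,0,0]
    - [0,0,0]
  delta_rot:
    - [0,0,0]
    - [0,0,0]
    - [0,0,0]
    - [0,0,0]
    - [0,0,0]
    - [0,0,0]
    - [0,0,0]
    - [0,0,0]
  grip: [0,0,0,0,0,0,0,0]

```text
t: 2.6
ee_pos: [0.435, -0.0232, 0.1965]
orientation: [180.0, 0.0, -5.0]
force: [0.2, 0.1, -0.5]
opening: -0.0003
```

```bash
python3 - <<'E'
from h import *
s=ctrl.read_state();print(np.round(s['ee_pos'],4),np.round(s['orientation'],1),np.round(s['q'],1))
im,d=shot('top');im2,d2=shot('scene')
o=np.hstack([cv2.resize(im[130:290,130:300],(400,376),interpolation=2),cv2.resize(im2[130:290,180:380],(400,376),interpolation=2)])
cv2.imwrite('pics/a1.png',o[...,::-1])
E
```

```text
[ 0.435  -0.0232  0.1965] [180.   0.  -5.] [   2.2   29.5   -7.9  123.3    8.4   27.7 -107.2]
```

View pics/a1.png

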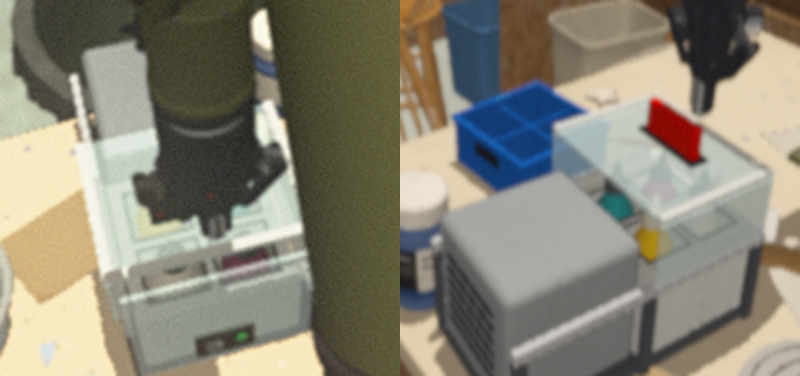

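Call:
move_arm:
  slide:
    - [0.025,-0.003,0.004]
    - [0.025,0,0]
    - [0.025,0,0]
    - [0.025,0,0]
    - [0.025,0,0]
    - [0.025,0,0]
    - [0.02,0,0]
    - [0,0,0]
  delta_rot:
    - [0,0,0]
    - [0,0,0]
    - [0,0,0]
    - [0,0,0]
    - [0,0,0]
    - [0,0,0]
    - [0,0,0]
    - [0,0,0]
  grip: [0,0,0,0,0,0,0,0]

```text
t: 3.5
ee_pos: [0.6073, -0.0349, 0.1936]
orientation: [-180.0, -0.3, -5.1]
force: [0.7, 0.8, -0.2]
opening: 0.0003
```

Call:
move_arm:
  slide:
    - [0.004,0,0]
    - [0.004,0,0]
    - [0,0,0]
  delta_rot:
    - [0,0,0]
    - [0,0,0]
    - [0,0,0]
  grip: [0,0,0]

```text
t: 3.8
ee_pos: [0.6113, -0.0354, 0.1926]
orientation: [180.0, 0.1, -5.0]
force: [-3.2, -1.0, 1.3]
opening: 0.0001
```

Call:
move_arm:
  slide:
    - [0.004,0,0]
    - [0.004,0,0]
    - [0,0,0]
  delta_rot:
    - [0,0,0]
    - [0,0,0]
    - [0,0,0]
  grip: [0,0,0]

```text
t: 4.1
ee_pos: [0.6112, -0.0355, 0.1915]
orientation: [179.9, 1.1, -5.0]
force: [-19.2, 1.8, 13.0]
opening: -0.0001
```

Call:
move_arm:
  slide:
    - [0.003,0,0]
    - [0.003,0,0]
    - [0,0,0]
  delta_rot:
    - [0,0,0]
    - [0,0,0]
    - [0,0,0]
  grip: [0,0,0]

```text
t: 4.4
ee_pos: [0.6111, -0.0355, 0.191]
orientation: [179.8, 1.8, -5.0]
force: [-32.0, 3.0, 21.1]
opening: -0.0003
```

Call:
move_arm:
  slide:
    - [-0.02,0,0]
    - [-0.02,0,-0.03]
    - [0,0,-0.045]
    - [0,0,-0.045]
    - [-0.02,0.04,0]
    - [-0.02,0.04,0]
    - [-0.02,0.04,0]
    - [-0.02,0.04,0]
  delta_rot:
    - [0,0,0]
    - [0,0,0]
    - [0,0,0]
    - [0,0,0]
    - [0,0,0]
    - [0,0,0]
    - [0,0,0]
    - [0,0,0]
  grip: [0,0,0,0,0,0,0,0]

```text
t: 5.2
ee_pos: [0.492, -0.1868, 0.3128]
orientation: [180.0, -0.1, -5.0]
force: [1.2, -0.3, 0.0]
opening: 0.0
```

Call:
move_arm:
  slide:
    - [-0.02,0.04,0]
    - [-0.02,0.045,0]
    - [-0.02,0.045,0]
    - [-0.02,0.045,0]
    - [-0.02,0.045,0]
    - [0,0,0]
  delta_rot:
    - [0,0,0]
    - [0,0,0]
    - [0,0,0]
    - [0,0,0]
    - [0,0,0]
    - [0,0,0]
  grip: [0,0,0,0,0,0]

```text
t: 5.8
ee_pos: [0.3679, -0.4038, 0.3124]
orientation: [179.6, 0.1, -5.8]
force: [-0.4, -0.1, -0.3]
opening: -0.0002
```

```bash
python3 - <<'E'
from h import *
s=ctrl.read_state();print(np.round(s['ee_pos'],4),np.round(s['orientation'],1),np.round(s['q'],1))
im,d=shot('top');im2,d2=shot('scene')
o=np.hstack([cv2.resize(im[130:290,130:300],(400,376),interpolation=2),cv2.resize(im2[130:290,180:380],(400,376),interpolation=2)])
cv2.imwrite('pics/a2.png',o[...,::-1])
for n,i,dd in(('top',im,d),('scene',im2,d2)):
    h=hsv(i); red=((h[...,0]<8)|(h[...,0]>172))&(h[...,1]>150)&(h[...,2]>120)
    P,_=cloud(n,i,dd,red); k=(abs(P[:,2]-.214)<.006); print(n,rect(P[k]))
    for nm,lo,hi in(('yel',18,32),('teal',80,98),('plum',135,175)):
        m=(h[...,0]>=lo)&(h[...,0]<=hi)&(h[...,1]>70)
        P,_=cloud(n,i,dd,m); k=(P[:,2]>.09)&(P[:,2]<.15)&(P[:,0]>.4)&(P[:,0]<.62)&(abs(P[:,1])<.12)
        if k.sum()>4: print(n,nm,k.sum(),np.median(P[k],0).round(3),np.ptp(P[k],0).round(3))
    C=crate(i,dd,n); print('crate',len(C),rect(C))
E
```

```text
[ 0.3679 -0.4038  0.3124] [ 1.796e+02  1.000e-01 -5.800e+00] [ 47.5  27.9  -7.8  97.4   4.9  55.  -58. ]
top (array([626.4, -35.1]), array([75.5, 12. ]), 84.41)
top yel 227 [0.519 0.009 0.109] [0.081 0.138 0.037]
top teal 164 [ 0.512 -0.059  0.109] [0.032 0.042 0.029]
top plum 57 [ 0.449 -0.046  0.107] [0.022 0.043 0.019]
crate 226 (array([ 446.8, -330.8]), array([172.5, 171.3]), 3.54)
scene (array([632.3, -30.1]), array([73.2, 12. ]), 83.43)
scene yel 44 [0.528 0.029 0.107] [0.096 0.061 0.058]Traceback (most recent call last):
  File "<stdin>", line 11, in <module>
  File "h.py", line 22, in cloud
    v,u=np.nonzero(mask&(d>0)); return world(name,u,v,d[v,u]),im[v,u]
                                       ~~~~~^^^^^^^^^^^^^^^^^
  File "h.py", line 11, in world
    s=cv2.undistortPoints(p,K,np.array([m['k1'],0,0,0.])).reshape(-1,2)
      ~~~~~~~~~~~~~~~~~~~^^^^^^^^^^^^^^^^^^^^^^^^^^^^^^^^
cv2.error: OpenCV(4.12.0) /io/opencv/modules/calib3d/src/undistort.dispatch.cpp:347: error: (-215:Assertion failed) CV_IS_MAT(_src) && CV_IS_MAT(_dst) && (_src->rows == 1 || _src->cols == 1) && (_dst->rows == 1 || _dst->cols == 1) && _src->cols + _src->rows - 1 == _dst->rows + _dst->cols - 1 && (CV_MAT_TYPE(_src->type) == CV_32FC2 || CV_MAT_TYPE(_src->type) == CV_64FC2) && (CV_MAT_TYPE(_dst->type) == CV_32FC2 || CV_MAT_TYPE(_dst->type) == CV_64FC2) in function 'cvUndistortPointsInternal'
```

View pics/a2.png

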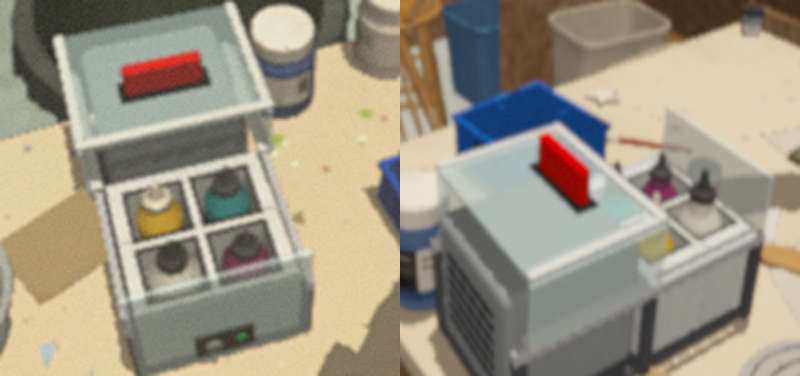

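The crop shows all four bottles: yellow rear left, teal rear right, white front left, plum front right. The door is over the housing. Next I measure the caps, the well grid crossing (about px 216,230) and the door travel.

```bash
python3 - <<'E'
from h import *
im,d=shot('top'); im2,d2=shot('scene')
X=onplane('top',[216.3],[230],.108)[0]; print('cross',X.round(4))
bar=np.array([.6264+.0025,-.0351+.002]); a=np.radians(-5.1); ex=np.array([np.cos(a),np.sin(a)]); ey=np.array([-ex[1],ex[0]])
print('bar-cross along x,y',(np.array([.6264,-.0351])-X[:2])@np.c_[ex,ey])
O=X[:2]+.08*ex; print('origin from cross',O)
for n,i,dd in(('top',im,d),('scene',im2,d2)):
    P,_=cloud(n,i,dd,np.ones(dd.shape,bool))
    L=np.c_[(P[:,:2]-O)@ex,(P[:,:2]-O)@ey,P[:,2]]
    k=(abs(L[:,2]-.108)<.006)&(abs(L[:,1])<.13)&(L[:,0]>-.2)&(L[:,0]<.0)
    print(n,'block x',np.percentile(L[k,0],[1,50,99]).round(4),'y',np.percentile(L[k,1],[1,50,99]).round(4),'z',np.median(L[k,2]))
    for w,(x,y) in enumerate([(-.115,-.035),(-.115,.035),(-.045,-.035),(-.045,.035)]):
        for lo,hi in((.122,.136),(.136,.17)):
            k=(abs(L[:,0]-x)<.03)&(abs(L[:,1]-y)<.03)&(L[:,2]>lo)&(L[:,2]<hi)
            if k.sum()>2:
                c=(L[k].max(0)+L[k].min(0))/2; p=O+c[0]*ex+c[1]*ey
                print('  well',w,(lo,hi),k.sum(),'loc',c.round(4),'ext',np.ptp(L[k],0).round(3),'world',p.round(4))
E
```

```text
cross [ 0.487 -0.026  0.108]
bar-cross along x,y [0.13966141 0.003334  ]
origin from cross [ 0.56667841 -0.03311724]
top block x [-0.162  -0.0694 -0.0009] y [-0.0882  0.0038  0.0936] z 0.1073657537082843
  well 0 (0.122, 0.136) 89 loc [-0.111  -0.0342  0.1294] ext [0.026 0.027 0.013] world [ 0.4531 -0.0573]
  well 0 (0.136, 0.17) 19 loc [-0.1115 -0.0344  0.1421] ext [0.009 0.008 0.01 ] world [ 0.4526 -0.0575]
  well 1 (0.122, 0.136) 37 loc [-0.1114  0.0358  0.1292] ext [0.029 0.029 0.014] world [0.4589 0.0125]
  well 1 (0.136, 0.17) 126 loc [-0.1119  0.0365  0.148 ] ext [0.027 0.029 0.024] world [0.4584 0.0132]
  well 2 (0.122, 0.136) 74 loc [-0.0409 -0.0333  0.1298] ext [0.026 0.027 0.012] world [ 0.523  -0.0627]
  well 2 (0.136, 0.17) 43 loc [-0.0429 -0.0333  0.1469] ext [0.013 0.024 0.022] world [ 0.521  -0.0625]
  well 3 (0.122, 0.136) 80 loc [-0.0411  0.0359  0.1304] ext [0.026 0.027 0.011] world [0.5289 0.0063]
  well 3 (0.136, 0.17) 42 loc [-0.0416  0.0375  0.1462] ext [0.017 0.016 0.02 ] world [0.5286 0.008 ]
scene block x [-0.156  -0.1008 -0.0166] y [-0.084   0.0554  0.097 ] z 0.10591279601487133
  well 0 (0.122, 0.136) 61 loc [-0.1064 -0.0317  0.1286] ext [0.025 0.029 0.013] world [ 0.4579 -0.0553]
  well 0 (0.136, 0.17) 13 loc [-0.1077 -0.0307  0.1398] ext [0.006 0.007 0.007] world [ 0.4567 -0.0541]
  well 1 (0.122, 0.136) 70 loc [-0.1074  0.0402  0.129 ] ext [0.028 0.028 0.013] world [0.4633 0.0165]
  well 1 (0.136, 0.17) 88 loc [-0.1083  0.0396  0.1478] ext [0.027 0.029 0.023] world [0.4623 0.016 ]
  well 2 (0.122, 0.136) 3 loc [-0.0482 -0.0276  0.1325] ext [0.001 0.009 0.001] world [ 0.5162 -0.0563]
  well 2 (0.136, 0.17) 19 loc [-0.0374 -0.0293  0.1474] ext [0.008 0.007 0.012] world [ 0.5269 -0.059 ]
  well 3 (0.136, 0.17) 20 loc [-0.0378  0.0401  0.1459] ext [0.008 0.007 0.014] world [0.5326 0.0102]
```

Call:
move_arm:
  slide:
    - [0.016,-0.042,0]
    - [0.016,-0.042,0]
    - [0.016,-0.042,0]
    - [0.016,-0.045,0]
    - [0.016,-0.045,0]
    - [0.016,-0.045,0.01]
    - [0.016,-0.045,0.02]
    - [0.014,-0.045,0.02]
  delta_rot:
    - [0,0,0]
    - [0,0,0]
    - [0,0,0]
    - [0,0,0]
    - [0,0,0]
    - [0,0,0]
    - [0,0,0]
    - [0,0,0]
  grip: [0.05,0.05,0.05,0.05,0.05,0.05,0.05,0.05]

```text
t: 6.8
ee_pos: [0.5303, -0.0556, 0.2635]
orientation: [-180.0, -0.1, -4.8]
force: [0.5, -0.7, -0.9]
opening: 0.05
```

Call:
move_arm:
  slide:
    - [0,0,0.02]
    - [0,0,0]
  delta_rot:
    - [0,0,0]
    - [0,0,0]
  grip: [0.05,0.05]

```text
t: 7.0
ee_pos: [0.5277, -0.0559, 0.2414]
orientation: [-180.0, 0.3, -4.6]
force: [-1.2, -1.1, -0.3]
opening: 0.0501
```

Call:
move_arm:
  slide:
    - [-0.006,0.005,0]
    - [0,0,0.03]
    - [0,0,0.03]
    - [0,0,0.03]
    - [0,0,0.02]
    - [0,0,0]
    - [0,0,0]
  delta_rot:
    - [0,0,0]
    - [0,0,0]
    - [0,0,0]
    - [0,0,0]
    - [0,0,0]
    - [0,0,0]
    - [0,0,0]
  grip: [0.05,0.05,0.05,0.05,0.05,0.05,0.05]

```text
t: 7.7
ee_pos: [0.5231, -0.0654, 0.1347]
orientation: [180.0, -0.1, -5.1]
force: [-0.3, 0.0, 0.6]
opening: 0.0502
```

Call:
move_arm:
  slide:
    - [0,0,0.005]
    - [0,0,0.005]
    - [0,0,0]
  delta_rot:
    - [0,0,0]
    - [0,0,0]
    - [0,0,0]
  grip: [0.05,0.05,0.05]

```text
t: 8.0
ee_pos: [0.5227, -0.0643, 0.1236]
orientation: [180.0, -0.0, -5.0]
force: [-0.1, 0.5, -0.1]
opening: 0.0502
```

Call:
move_arm:
  slide:
    - [0,-0.003,0.003]
    - [0,0,0]
    - [0,0,0]
    - [0,0,0]
    - [0,0,0]
    - [0,0,0]
    - [0,0,0]
  delta_rot:
    - [0,0,0]
    - [0,0,0]
    - [0,0,0]
    - [0,0,0]
    - [0,0,0]
    - [0,0,0]
    - [0,0,0]
  grip: [0.05,0.035,0.02,0.02,0.02,0.02,0.02]
  squeeze: 50

```text
t: 8.7
ee_pos: [0.5232, -0.0611, 0.1206]
orientation: [-180.0, -0.0, -5.0]
force: [0.5, -0.2, 3.4]
opening: 0.0247
```

Call:
move_arm:
  slide:
    - [0,0,0]
    - [0,0,0]
    - [0,0,0.006]
    - [0,0,0]
    - [0,0,0]
    - [0,0,0]
    - [0,0,0]
    - [0,0,0]
  delta_rot:
    - [0,0,0]
    - [0,0,0]
    - [0,0,0]
    - [0,0,0]
    - [0,0,0]
    - [0,0,0]
    - [0,0,0]
    - [0,0,0]
  grip: [0.045,0.045,0.045,0.02,0.02,0.02,0.02,0.02]
  squeeze: 50

```text
t: 9.5
ee_pos: [0.523, -0.0611, 0.1144]
orientation: [-180.0, -0.0, -5.0]
force: [0.4, -0.2, -1.2]
opening: 0.0271
```

Call:
move_arm:
  slide:
    - [0,0,0]
    - [0,0,0]
    - [0,0,0.004]
    - [0,0,0]
    - [0,0,0]
    - [0,0,0]
    - [0,0,0]
    - [0,0,0]
  delta_rot:
    - [0,0,0]
    - [0,0,0]
    - [0,0,0]
    - [0,0,0]
    - [0,0,0]
    - [0,0,0]
    - [0,0,0]
    - [0,0,0]
  grip: [0.045,0.045,0.045,0.02,0.02,0.02,0.02,0.02]
  squeeze: 50

```text
t: 10.3
ee_pos: [0.5229, -0.0612, 0.1104]
orientation: [180.0, 0.0, -5.0]
force: [0.0, -0.1, -0.6]
opening: 0.0308
```

Call:
move_arm:
  slide:
    - [0,0,-0.01]
    - [0,0,-0.02]
    - [0,0,-0.02]
    - [0,0,-0.02]
    - [0,0,0]
    - [0,0,0]
  delta_rot:
    - [0,0,0]
    - [0,0,0]
    - [0,0,0]
    - [0,0,0]
    - [0,0,0]
    - [0,0,0]
  grip: [0.02,0.02,0.02,0.02,0.02,0.02]

```text
t: 10.9
ee_pos: [0.5231, -0.0613, 0.1808]
orientation: [180.0, -0.1, -5.0]
force: [0.3, 0.4, -1.0]
opening: 0.0308
```

Call:
move_arm:
  slide:
    - [0,0,-0.03]
    - [0,0,-0.03]
    - [0,0,-0.03]
    - [0,0,-0.02]
    - [0,0.02,0]
    - [0,0.03,0]
    - [0,0.04,0]
    - [0,0.04,0]
  delta_rot:
    - [0,0,0]
    - [0,0,0]
    - [0,0,0]
    - [0,0,0]
    - [0,0,0]
    - [0,0,0]
    - [0,0,0]
    - [0,0,0]
  grip: [0.02,0.02,0.02,0.02,0.02,0.02,0.02,0.02]

```text
t: 11.7
ee_pos: [0.5108, -0.1914, 0.2892]
orientation: [-180.0, 0.1, -4.9]
force: [0.0, -0.2, -1.2]
opening: 0.0312
```

Call:
move_arm:
  slide:
    - [-0.001,0.04,0]
    - [-0.001,0.04,0]
    - [-0.001,0.04,0]
    - [0,0.03,0]
    - [0,0.02,0]
    - [0,0,0]
    - [0,0,0]
  delta_rot:
    - [0,0,0]
    - [0,0,0]
    - [0,0,0]
    - [0,0,0]
    - [0,0,0]
    - [0,0,0]
    - [0,0,0]
  grip: [0.02,0.02,0.02,0.02,0.02,0.02,0.02]

```text
t: 12.4
ee_pos: [0.4933, -0.359, 0.2891]
orientation: [-179.9, 0.1, -5.0]
force: [-0.5, 0.3, -0.9]
opening: 0.0312
```

```bash
python3 - <<'E'
from h import *
s=ctrl.read_state();print(np.round(s['ee_pos'],4),np.round(s['q'],1))
im,d=shot('top');im2,d2=shot('scene')
o=np.hstack([cv2.resize(im[100:280,220:410],(400,379),interpolation=2),cv2.resize(im2[60:240,160:350],(400,379),interpolation=2)])
cv2.imwrite('pics/a3.png',o[...,::-1])
for n,i,dd in(('top',im,d),('scene',im2,d2)):
    C=crate(i,dd,n); print('crate',len(C),rect(C))
E
```

```text
[ 0.4933 -0.359   0.2891] [ 37.   34.8  -9.3  88.1   6.2  57.8 -69. ]
crate 315 (array([ 472.9, -385.2]), array([175.4, 173.7]), 3.65)
crate 206 (array([ 477.2, -385.9]), array([178.1, 177.2]), 2.0)
```

View pics/a3.png

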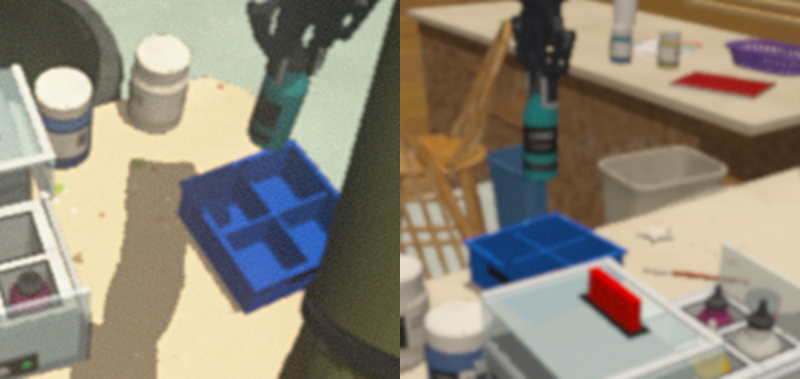

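The picture shows teal held upright. The crate has been knocked aside and is now centred near (0.475, -0.386) with the same yaw, so I'm shifting the target.

Call:
move_arm:
  slide:
    - [0.015,0.03,0]
    - [0.015,0.033,0]
    - [0,0,0.03]
    - [0,0,0.03]
    - [0,0,0.03]
    - [0,0,0.03]
    - [0,0,0.02]
    - [0,0,0]
  delta_rot:
    - [0,0,0]
    - [0,0,0]
    - [0,0,0]
    - [0,0,0]
    - [0,0,0]
    - [0,0,0]
    - [0,0,0]
    - [0,0,0]
  grip: [0.02,0.02,0.02,0.02,0.02,0.02,0.02,0.02]

```text
t: 13.3
ee_pos: [0.5169, -0.4218, 0.1471]
orientation: [-179.7, 0.3, -4.9]
force: [0.8, 0.0, -0.6]
opening: 0.0308
```

Call:
move_arm:
  slide:
    - [0,0,0.02]
    - [0,0,0.01]
    - [0,0,0.008]
    - [0,0,0]
    - [0,0,0]
  delta_rot:
    - [0,0,0]
    - [0,0,0]
    - [0,0,0]
    - [0,0,0]
    - [0,0,0]
  grip: [0.02,0.02,0.02,0.02,0.02]

```text
t: 13.8
ee_pos: [0.5186, -0.4253, 0.1131]
orientation: [180.0, -0.1, -5.0]
force: [0.3, -0.1, -0.6]
opening: 0.0312
```

Call:
move_arm:
  slide:
    - [0,0,0.006]
    - [0,0,0.003]
    - [0,0,0.001]
    - [0,0,0]
  delta_rot:
    - [0,0,0]
    - [0,0,0]
    - [0,0,0]
    - [0,0,0]
  grip: [0.02,0.02,0.02,0.02]

```text
t: 14.2
ee_pos: [0.5185, -0.4252, 0.1026]
orientation: [180.0, -0.0, -5.0]
force: [-0.1, -0.9, 0.8]
opening: 0.0311
```

Call:
move_arm:
  slide:
    - [0,0,0]
    - [0,0,0]
    - [0,0,0]
    - [0,0,-0.02]
    - [0,0,-0.04]
    - [0,0,-0.045]
    - [0,0,-0.045]
    - [0,0,0]
  delta_rot:
    - [0,0,0]
    - [0,0,0]
    - [0,0,0]
    - [0,0,0]
    - [0,0,0]
    - [0,0,0]
    - [0,0,0]
    - [0,0,0]
  grip: [0.05,0.05,0.05,0.05,0.05,0.05,0.05,0.05]

```text
t: 15.0
ee_pos: [0.5217, -0.4278, 0.2602]
orientation: [179.6, -0.7, -5.1]
force: [1.0, -0.1, 0.1]
opening: 0.0501
```

Call:
move_arm:
  slide:
    - [-0.003,-0.04,0]
    - [-0.004,-0.045,0]
    - [-0.004,-0.045,0]
    - [-0.004,-0.045,0]
    - [-0.004,-0.045,0]
    - [-0.004,-0.045,0]
    - [-0.004,-0.045,0]
    - [-0.003,-0.045,0]
  delta_rot:
    - [0,0,0]
    - [0,0,0]
    - [0,0,0]
    - [0,0,0]
    - [0,0,0]
    - [0,0,0]
    - [0,0,0]
    - [0,0,0]
  grip: [0.05,0.05,0.05,0.05,0.05,0.05,0.05,0.05]

```text
t: 15.8
ee_pos: [0.5189, -0.0672, 0.2523]
orientation: [180.0, -0.0, -5.0]
force: [0.1, -0.2, 0.2]
opening: 0.0502
```

Call:
move_arm:
  slide:
    - [0,-0.04,0]
    - [0,-0.037,0]
    - [0,0,0]
    - [0,0,0]
  delta_rot:
    - [0,0,0]
    - [0,0,0]
    - [0,0,0]
    - [0,0,0]
  grip: [0.05,0.05,0.05,0.05]

```text
t: 16.2
ee_pos: [0.5259, 0.0086, 0.2522]
orientation: [180.0, 0.0, -4.9]
force: [-0.1, -0.7, -0.1]
opening: 0.0502
```

Call:
move_arm:
  slide:
    - [0,0,0.035]
    - [0,0,0.035]
    - [0,0,0.035]
    - [0,0,0.015]
    - [0,0,0.012]
    - [0,0,0.0095]
    - [0,0,0]
    - [0,0,0]
  delta_rot:
    - [0,0,0]
    - [0,0,0]
    - [0,0,0]
    - [0,0,0]
    - [0,0,0]
    - [0,0,0]
    - [0,0,0]
    - [0,0,0]
  grip: [0.05,0.05,0.05,0.05,0.05,0.05,0.05,0.05]

```text
t: 17.0
ee_pos: [0.5265, 0.0074, 0.1115]
orientation: [180.0, -0.1, -5.0]
force: [-0.2, 0.2, 1.1]
opening: 0.0497
```

Call:
move_arm:
  slide:
    - [0,0,0]
    - [0,0,0]
    - [0,0,0]
    - [0,0,0]
    - [0,0,0]
    - [0,0,-0.01]
    - [0,0,-0.01]
    - [0,0,0]
  delta_rot:
    - [0,0,0]
    - [0,0,0]
    - [0,0,0]
    - [0,0,0]
    - [0,0,0]
    - [0,0,0]
    - [0,0,0]
    - [0,0,0]
  grip: [0.035,0.02,0.02,0.02,0.02,0.02,0.02,0.02]
  squeeze: 50

```text
t: 17.8
ee_pos: [0.5271, 0.0077, 0.1326]
orientation: [-180.0, -0.2, -5.0]
force: [-0.2, -0.5, -1.2]
opening: 0.0262
```

Call:
move_arm:
  slide:
    - [0,0,0.01]
    - [0,0,0.01]
    - [0,0,0]
    - [0,0,0]
    - [0,0,0.004]
    - [0,0,0]
    - [0,0,0]
    - [0,0,0]
  delta_rot:
    - [0,0,0]
    - [0,0,0]
    - [0,0,0]
    - [0,0,0]
    - [0,0,0]
    - [0,0,0]
    - [0,0,0]
    - [0,0,0]
  grip: [0.02,0.02,0.045,0.045,0.045,0.045,0.02,0.02]

```text
t: 18.6
ee_pos: [0.5266, 0.0084, 0.1071]
orientation: [-180.0, -0.1, -5.0]
force: [-1.7, 1.0, 7.8]
opening: 0.0335
```

Call:
move_arm:
  slide:
    - [0,0,0]
    - [0,0,0]
    - [0,0,0]
    - [0,0,-0.01]
    - [0,0,-0.01]
    - [0,0,0]
  delta_rot:
    - [0,0,0]
    - [0,0,0]
    - [0,0,0]
    - [0,0,0]
    - [0,0,0]
    - [0,0,0]
  grip: [0.02,0.02,0.02,0.02,0.02,0.02]
  squeeze: 50

```text
t: 19.2
ee_pos: [0.5266, 0.0076, 0.1279]
orientation: [-180.0, -0.1, -5.0]
force: [-0.1, -0.6, -0.2]
opening: 0.0257
```

```bash
python3 - <<'E'
from h import *
s=ctrl.read_state();print(np.round(s['force'],2),s['opening'])
im,d=shot('top');im2,d2=shot('scene')
o=np.hstack([cv2.resize(im[140:260,140:270],(400,369),interpolation=2),cv2.resize(im2[130:250,250:380],(400,369),interpolation=2)])
cv2.imwrite('pics/a4.png',o[...,::-1])
E
```

```text
[-0.12 -0.56 -0.19] 0.02570280504369518
```

View pics/a4.png

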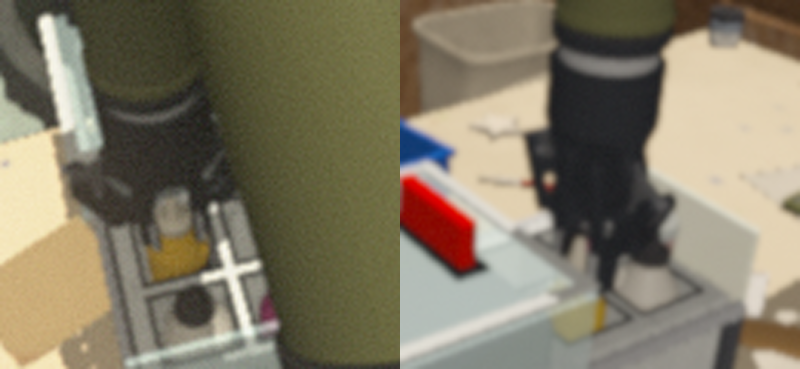

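Yellow's cap is between the fingers, at about (175,215) in the left crop. It's unclear whether the bottle has risen, so I'll lift further and check.

Call:
move_arm:
  slide:
    - [0,0,-0.02]
    - [0,0,-0.02]
    - [0,0,-0.02]
    - [0,0,0]
    - [0,0,0]
  delta_rot:
    - [0,0,0]
    - [0,0,0]
    - [0,0,0]
    - [0,0,0]
    - [0,0,0]
  grip: [0.02,0.02,0.02,0.02,0.02]

```text
t: 19.8
ee_pos: [0.5257, 0.0077, 0.1865]
orientation: [180.0, 0.0, -5.0]
force: [0.7, -0.2, -1.6]
opening: 0.0262
```

```bash
python3 - <<'E'
from h import *
s=ctrl.read_state();print(np.round(s['force'],2),s['opening'])
for n in('top','scene'):
    im,d=shot(n);h=hsv(im)
    P,_=cloud(n,im,d,(h[...,0]>=18)&(h[...,0]<=27)&(h[...,1]>120))
    k=(P[:,2]>.08)&(P[:,2]<.3)&(abs(P[:,0]-.525)<.05)&(abs(P[:,1]-.01)<.05); print(n,k.sum(),np.percentile(P[k],[2,50,98],axis=0).round(3) if k.sum() else '')
E
```

```text
[ 0.68 -0.23 -1.55] 0.026182424210916887
top 359 [[ 0.507 -0.01   0.099]
 [ 0.514  0.014  0.167]
 [ 0.526  0.029  0.191]]
scene 374 [[0.523 0.001 0.11 ]
 [0.542 0.025 0.171]
 [0.555 0.033 0.191]]
```

Call:
move_arm:
  slide:
    - [0,0,-0.03]
    - [0,0,-0.035]
    - [0,0,-0.035]
    - [0,0.02,0]
    - [0,0.03,0]
    - [0.003,0.04,0]
    - [0.003,0.04,0]
    - [0.003,0.04,0]
  delta_rot:
    - [0,0,0]
    - [0,0,0]
    - [0,0,0]
    - [0,0,0]
    - [0,0,0]
    - [0,0,0]
    - [0,0,0]
    - [0,0,0]
  grip: [0.02,0.02,0.02,0.02,0.02,0.02,0.02,0.02]
  squeeze: 60

```text
t: 20.7
ee_pos: [0.5193, -0.1636, 0.2856]
orientation: [-180.0, 0.1, -5.0]
force: [0.0, 0.5, -1.3]
opening: 0.0254
```

Call:
move_arm:
  slide:
    - [0.003,0.04,0]
    - [0.003,0.04,0]
    - [0.003,0.04,0]
    - [0,0.03,0]
    - [0,0.02,0]
    - [0,0.01,0]
    - [0,0,0]
  delta_rot:
    - [0,0,0]
    - [0,0,0]
    - [0,0,0]
    - [0,0,0]
    - [0,0,0]
    - [0,0,0]
    - [0,0,0]
  grip: [0.02,0.02,0.02,0.02,0.02,0.02,0.02]

```text
t: 21.4
ee_pos: [0.5124, -0.3435, 0.2857]
orientation: [-180.0, 0.1, -5.1]
force: [0.3, 0.4, -1.4]
opening: 0.0254
```

```bash
cat > look.py <<'E'
import sys
from h import *
s=ctrl.read_state();print(np.round(s['ee_pos'],4),np.round(s['orientation'],1),'f',np.round(s['force'],1),s['opening'])
im,d=shot('top');im2,d2=shot('scene')
o=np.hstack([cv2.resize(im[100:280,220:410],(400,379),interpolation=2),cv2.resize(im2[60:240,160:350],(400,379),interpolation=2)])
cv2.imwrite('pics/'+sys.argv[1],o[...,::-1])
for n,i,dd in(('top',im,d),('scene',im2,d2)):
    C=crate(i,dd,n); print(n,'crate',len(C),rect(C)); h=hsv(i)
    for nm,lo,hi,sm in(('yel',18,27,120),('teal',80,98,70),('plum',135,175,70)):
        P,_=cloud(n,i,dd,(h[...,0]>=lo)&(h[...,0]<=hi)&(h[...,1]>sm))if ((h[...,0]>=lo)&(h[...,0]<=hi)&(h[...,1]>sm)&(dd>0)).any() else (np.zeros((0,3)),0)
        k=(P[:,2]>.03)&(P[:,2]<.3)&(P[:,0]>.35)&(P[:,0]<.65)&(P[:,1]<-.2)&(P[:,1]>-.55)
        if k.sum()>8: print('  ',nm,k.sum(),np.percentile(P[k],[3,50,97],axis=0).round(3).tolist())
E
python3 look.py a5.png
```

```text
[ 0.5124 -0.3435  0.2857] [-1.8e+02  1.0e-01 -5.1e+00] f [ 0.3  0.4 -1.4] 0.02536140221664124
top crate 225 (array([ 485. , -351.9]), array([136.4, 215. ]), 47.94)
   yel 514 [[0.494, -0.352, 0.193], [0.504, -0.328, 0.255], [0.522, -0.32, 0.287]]
   teal 290 [[0.498, -0.438, 0.033], [0.505, -0.418, 0.093], [0.531, -0.405, 0.111]]
scene crate 189 (array([ 476.3, -383.8]), array([176.8, 179.7]), 4.06)
   yel 634 [[0.507, -0.344, 0.188], [0.532, -0.322, 0.24], [0.545, -0.315, 0.286]]
   teal 180 [[0.51, -0.425, 0.076], [0.532, -0.411, 0.094], [0.547, -0.401, 0.116]]
```

View pics/a5.png

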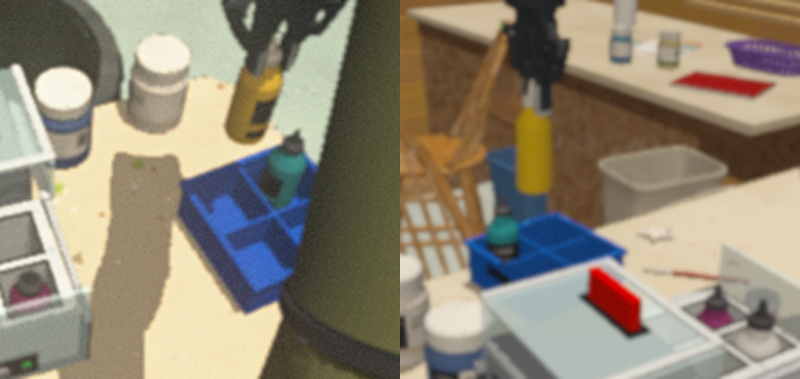

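Teal stands upright in its cell and the crate has not moved. Yellow hangs upright above cell3, so I'm lowering it.

Call:
move_arm:
  slide:
    - [0,0,0.03]
    - [0,0,0.035]
    - [0,0,0.035]
    - [0,0,0.03]
    - [0,0,0.02]
    - [0,0,0.013]
    - [0,0,0]
    - [0,0,0]
  delta_rot:
    - [0,0,0]
    - [0,0,0]
    - [0,0,0]
    - [0,0,0]
    - [0,0,0]
    - [0,0,0]
    - [0,0,0]
    - [0,0,0]
  grip: [0.02,0.02,0.02,0.02,0.02,0.02,0.02,0.02]

```text
t: 22.3
ee_pos: [0.5143, -0.342, 0.1247]
orientation: [180.0, -0.1, -5.0]
force: [0.2, 0.0, -0.8]
opening: 0.0253
```

Call:
move_arm:
  slide:
    - [0,0,0.005]
    - [0,0,0.003]
    - [0,0,0]
    - [0,0,0]
  delta_rot:
    - [0,0,0]
    - [0,0,0]
    - [0,0,0]
    - [0,0,0]
  grip: [0.02,0.02,0.02,0.02]

```text
t: 22.7
ee_pos: [0.5134, -0.3426, 0.1162]
orientation: [180.0, -0.0, -5.0]
force: [-0.4, -0.5, -0.9]
opening: 0.0253
```

Call:
move_arm:
  slide:
    - [0,0,0.003]
    - [0,0,0.002]
    - [0,0,0]
    - [0,0,0]
  delta_rot:
    - [0,0,0]
    - [0,0,0]
    - [0,0,0]
    - [0,0,0]
  grip: [0.02,0.02,0.02,0.02]

```text
t: 23.1
ee_pos: [0.5133, -0.3424, 0.1108]
orientation: [-180.0, 0.0, -5.0]
force: [0.7, 0.1, -0.9]
opening: 0.0254
```

Call:
move_arm:
  slide:
    - [0,0,0.003]
    - [0,0,0]
    - [0,0,0]
  delta_rot:
    - [0,0,0]
    - [0,0,0]
    - [0,0,0]
  grip: [0.02,0.02,0.02]

```text
t: 23.4
ee_pos: [0.5133, -0.3424, 0.1078]
orientation: [-180.0, 0.0, -5.0]
force: [0.3, 0.6, -0.5]
opening: 0.0257
```

Call:
move_arm:
  slide:
    - [0,0,0.003]
    - [0,0,0]
    - [0,0,0]
  delta_rot:
    - [0,0,0]
    - [0,0,0]
    - [0,0,0]
  grip: [0.02,0.02,0.02]

```text
t: 23.7
ee_pos: [0.5148, -0.3427, 0.1067]
orientation: [179.9, -0.2, -5.0]
force: [-0.0, 2.2, 9.5]
opening: 0.0257
```

Call:
move_arm:
  slide:
    - [0,0,0.002]
    - [0,0,0]
    - [0,0,0]
  delta_rot:
    - [0,0,0]
    - [0,0,0]
    - [0,0,0]
  grip: [0.02,0.02,0.02]

```text
t: 24.0
ee_pos: [0.5157, -0.3429, 0.1066]
orientation: [179.9, -0.3, -5.0]
force: [-3.6, 3.1, 21.0]
opening: 0.0256
```

Call:
move_arm:
  slide:
    - [0,0,-0.004]
    - [0,0,0]
    - [0,0,0]
    - [0,0,0]
    - [0,0,-0.02]
    - [0,0,-0.04]
    - [0,0,-0.045]
    - [0,0,-0.045]
  delta_rot:
    - [0,0,0]
    - [0,0,0]
    - [0,0,0]
    - [0,0,0]
    - [0,0,0]
    - [0,0,0]
    - [0,0,0]
    - [0,0,0]
  grip: [0.02,0.05,0.05,0.05,0.05,0.05,0.05,0.05]

```text
t: 24.8
ee_pos: [0.5128, -0.3422, 0.2578]
orientation: [-180.0, 0.1, -5.0]
force: [0.3, -1.0, -0.3]
opening: 0.0503
```

Call:
move_arm:
  slide:
    - [-0.01,-0.04,0]
    - [-0.01,-0.045,0]
    - [-0.01,-0.045,0]
    - [-0.01,-0.045,0]
    - [-0.01,-0.045,0]
    - [-0.012,-0.045,0]
    - [-0.012,-0.045,0]
    - [-0.01,-0.035,0]
  delta_rot:
    - [0,0,0]
    - [0,0,0]
    - [0,0,0]
    - [0,0,0]
    - [0,0,0]
    - [0,0,0]
    - [0,0,0]
    - [0,0,0]
  grip: [0.05,0.05,0.05,0.05,0.05,0.05,0.05,0.05]

```text
t: 25.6
ee_pos: [0.4591, 0.0115, 0.2568]
orientation: [-180.0, 0.0, -4.9]
force: [0.9, 0.4, -0.2]
opening: 0.0504
```

Call:
move_arm:
  slide:
    - [0,0,0]
    - [0,0,0]
    - [0,0,0]
  delta_rot:
    - [0,0,0]
    - [0,0,0]
    - [0,0,0]
  grip: [0.05,0.05,0.05]

```text
t: 25.9
ee_pos: [0.46, 0.0071, 0.2568]
orientation: [179.9, 0.0, -5.1]
force: [-0.2, -0.2, 0.5]
opening: 0.0501
```

Call:
move_arm:
  slide:
    - [0,-0.0075,0]
    - [0,0,0.035]
    - [0,0,0.035]
    - [0,0,0.03]
    - [0,0,0.02]
    - [0,0,0.012]
    - [0,0,0.0095]
    - [0,0,0]
  delta_rot:
    - [0,0,0]
    - [0,0,0]
    - [0,0,0]
    - [0,0,0]
    - [0,0,0]
    - [0,0,0]
    - [0,0,0]
    - [0,0,0]
  grip: [0.05,0.05,0.05,0.05,0.05,0.05,0.05,0.05]

```text
t: 26.7
ee_pos: [0.4602, 0.0156, 0.1145]
orientation: [180.0, 0.1, -5.1]
force: [-0.0, -0.1, 0.5]
opening: 0.0501
```

Call:
move_arm:
  slide:
    - [0,0,0]
    - [0,0,0]
    - [0,0,0]
    - [0,0,0]
    - [0,0,0]
    - [0,0,-0.01]
    - [0,0,-0.01]
    - [0,0,0]
  delta_rot:
    - [0,0,0]
    - [0,0,0]
    - [0,0,0]
    - [0,0,0]
    - [0,0,0]
    - [0,0,0]
    - [0,0,0]
    - [0,0,0]
  grip: [0.035,0.02,0.02,0.02,0.02,0.02,0.02,0.02]
  squeeze: 50

```text
t: 27.5
ee_pos: [0.4613, 0.0163, 0.1368]
orientation: [-180.0, -0.1, -5.0]
force: [0.2, 0.7, -0.7]
opening: 0.0312
```

Call:
move_arm:
  slide:
    - [0,0,-0.03]
    - [0,0,-0.035]
    - [0,0,-0.035]
    - [0,0,-0.035]
    - [0,0,-0.03]
    - [0,0.02,0]
    - [0,0.03,0]
    - [0,0.04,0]
  delta_rot:
    - [0,0,0]
    - [0,0,0]
    - [0,0,0]
    - [0,0,0]
    - [0,0,0]
    - [0,0,0]
    - [0,0,0]
    - [0,0,0]
  grip: [0.02,0.02,0.02,0.02,0.02,0.02,0.02,0.02]
  squeeze: 60

```text
t: 28.3
ee_pos: [0.4526, -0.0728, 0.3008]
orientation: [-179.9, -0.0, -4.8]
force: [0.7, 0.0, -1.9]
opening: 0.0287
```

Call:
move_arm:
  slide:
    - [0,0.045,0]
    - [0,0.045,0]
    - [0,0.045,0]
    - [0,0.045,0]
    - [0,0.04,0]
    - [0,0.03,0]
    - [0,0.022,0]
    - [0,0,0]
  delta_rot:
    - [0,0,0]
    - [0,0,0]
    - [0,0,0]
    - [0,0,0]
    - [0,0,0]
    - [0,0,0]
    - [0,0,0]
    - [0,0,0]
  grip: [0.02,0.02,0.02,0.02,0.02,0.02,0.02,0.02]

```text
t: 29.1
ee_pos: [0.427, -0.3485, 0.3001]
orientation: [179.9, 0.1, -5.4]
force: [0.5, 0.1, -1.3]
opening: 0.0282
```

```bash
python3 look.py a6.png
```

```text
[ 0.427  -0.3485  0.3001] [ 1.799e+02  1.000e-01 -5.400e+00] f [ 0.5  0.1 -1.3] 0.028226395947231846
top crate 275 (array([ 445. , -391.5]), array([140.3, 210. ]), 46.83)
   yel 308 [[0.497, -0.354, 0.036], [0.507, -0.329, 0.09], [0.526, -0.32, 0.111]]
   teal 29 [[0.499, -0.426, 0.03], [0.51, -0.411, 0.042], [0.535, -0.405, 0.102]]
scene crate 173 (array([ 477. , -387.3]), array([175.4, 178.3]), 1.93)
   yel 249 [[0.509, -0.351, 0.063], [0.532, -0.326, 0.088], [0.545, -0.317, 0.11]]
   teal 179 [[0.511, -0.425, 0.075], [0.533, -0.41, 0.094], [0.548, -0.401, 0.117]]
```

View pics/a6.png

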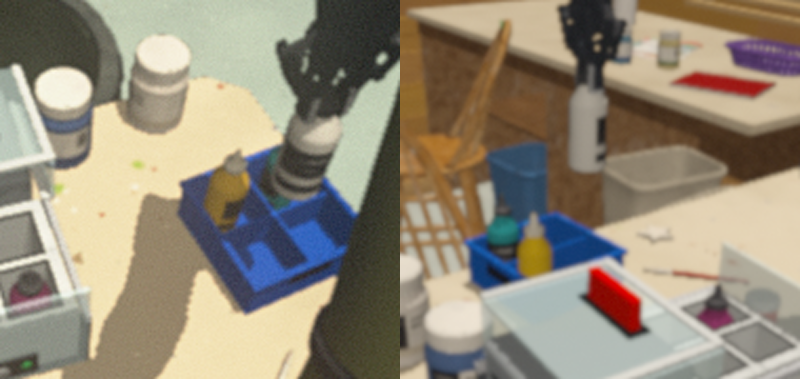

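Teal and yellow stand upright in the crate, which hasn't moved. White is held above cell1, but the opening fell from 31 to 28 mm, so the bottle may have slipped a little. I'll lower it carefully.

Call:
move_arm:
  slide:
    - [0.003,0,0.03]
    - [0,0,0.035]
    - [0,0,0.035]
    - [0,0,0.035]
    - [0,0,0.02]
    - [0,0,0.012]
    - [0,0,0.01]
    - [0,0,0]
  delta_rot:
    - [0,0,0]
    - [0,0,0]
    - [0,0,0]
    - [0,0,0]
    - [0,0,0]
    - [0,0,0]
    - [0,0,0]
    - [0,0,0]
  grip: [0.02,0.02,0.02,0.02,0.02,0.02,0.02,0.02]

```text
t: 30.0
ee_pos: [0.4319, -0.344, 0.123]
orientation: [-180.0, 0.0, -5.0]
force: [-0.3, 0.0, -1.0]
opening: 0.0283
```

Call:
move_arm:
  slide:
    - [0,0,0.004]
    - [0,0,0.003]
    - [0,0,0]
    - [0,0,0]
  delta_rot:
    - [0,0,0]
    - [0,0,0]
    - [0,0,0]
    - [0,0,0]
  grip: [0.02,0.02,0.02,0.02]

```text
t: 30.4
ee_pos: [0.432, -0.345, 0.1168]
orientation: [180.0, -0.0, -5.0]
force: [-0.5, -0.0, -1.5]
opening: 0.0282
```

Call:
move_arm:
  slide:
    - [0,0,0.003]
    - [0,0,0]
    - [0,0,0]
  delta_rot:
    - [0,0,0]
    - [0,0,0]
    - [0,0,0]
  grip: [0.02,0.02,0.02]

```text
t: 30.7
ee_pos: [0.4318, -0.3448, 0.1134]
orientation: [-180.0, 0.0, -5.0]
force: [0.2, 0.2, -0.7]
opening: 0.0285
```

Call:
move_arm:
  slide:
    - [0,0,0.003]
    - [0,0,0]
    - [0,0,0]
  delta_rot:
    - [0,0,0]
    - [0,0,0]
    - [0,0,0]
  grip: [0.02,0.02,0.02]

```text
t: 31.0
ee_pos: [0.4321, -0.3451, 0.1107]
orientation: [180.0, -0.0, -5.0]
force: [-0.4, -0.3, 1.2]
opening: 0.0285
```

Call:
move_arm:
  slide:
    - [0,0,0.002]
    - [0,0,0]
    - [0,0,0]
  delta_rot:
    - [0,0,0]
    - [0,0,0]
    - [0,0,0]
  grip: [0.02,0.02,0.02]

```text
t: 31.3
ee_pos: [0.4326, -0.3454, 0.1105]
orientation: [179.9, -0.1, -5.0]
force: [-1.4, 1.5, 18.6]
opening: 0.0287
```

Call:
move_arm:
  slide:
    - [0,0,-0.003]
    - [0,0,0]
    - [0,0,0]
    - [0,0,0]
    - [0,0,-0.02]
    - [0,0,-0.04]
    - [0,0,-0.045]
    - [0,0,-0.045]
  delta_rot:
    - [0,0,0]
    - [0,0,0]
    - [0,0,0]
    - [0,0,0]
    - [0,0,0]
    - [0,0,0]
    - [0,0,0]
    - [0,0,0]
  grip: [0.02,0.05,0.05,0.05,0.05,0.05,0.05,0.05]

```text
t: 32.1
ee_pos: [0.4314, -0.3444, 0.2626]
orientation: [-180.0, 0.1, -5.0]
force: [1.4, 0.1, -0.2]
opening: 0.0501
```

Call:
move_arm:
  slide:
    - [0,-0.03,0]
    - [0,-0.045,0]
    - [0,-0.045,0]
    - [0,-0.045,0]
    - [0,-0.045,0]
    - [0,-0.045,0]
    - [-0.002,-0.035,0]
    - [0,0,0]
  delta_rot:
    - [0,0,0]
    - [0,0,0]
    - [0,0,0]
    - [0,0,0]
    - [0,0,0]
    - [0,0,0]
    - [0,0,0]
    - [0,0,0]
  grip: [0.045,0.045,0.045,0.045,0.045,0.045,0.045,0.045]

```text
t: 32.9
ee_pos: [0.4555, -0.0497, 0.2613]
orientation: [-179.8, 0.0, -4.4]
force: [-0.2, 0.3, -0.0]
opening: 0.045
```

Call:
move_arm:
  slide:
    - [0,0,0]
    - [0,0,0]
    - [0,0,0]
  delta_rot:
    - [0,0,0]
    - [0,0,0]
    - [0,0,0]
  grip: [0.045,0.045,0.045]

```text
t: 33.2
ee_pos: [0.4551, -0.0574, 0.2613]
orientation: [180.0, 0.0, -5.2]
force: [0.2, -0.3, -0.3]
opening: 0.0447
```

Call:
move_arm:
  slide:
    - [0,-0.001,0.035]
    - [0,0,0.035]
    - [0,0,0.03]
    - [0,0,0.025]
    - [0,0,0.012]
    - [0,0,0.01]
    - [0,0,0.007]
    - [0,0,0]
  delta_rot:
    - [0,0,0]
    - [0,0,0]
    - [0,0,0]
    - [0,0,0]
    - [0,0,0]
    - [0,0,0]
    - [0,0,0]
    - [0,0,0]
  grip: [0.045,0.045,0.045,0.045,0.045,0.045,0.045,0.045]

```text
t: 34.0
ee_pos: [0.4552, -0.0552, 0.107]
orientation: [180.0, 0.0, -5.1]
force: [0.6, -0.6, -0.3]
opening: 0.0449
```

Call:
move_arm:
  slide:
    - [0,0,0.002]
    - [0,0,0]
    - [0,0,0]
    - [0,0,0]
    - [0,0,0]
    - [0,0,0]
    - [0,0,0]
  delta_rot:
    - [0,0,0]
    - [0,0,0]
    - [0,0,0]
    - [0,0,0]
    - [0,0,0]
    - [0,0,0]
    - [0,0,0]
  grip: [0.045,0.035,0.02,0.02,0.02,0.02,0.02]
  squeeze: 50

```text
t: 34.7
ee_pos: [0.4561, -0.0551, 0.1061]
orientation: [180.0, -0.1, -5.0]
force: [0.0, -1.9, 6.4]
opening: 0.028
```

Call:
move_arm:
  slide:
    - [0,0,-0.02]
    - [0,0,-0.03]
    - [0,0,-0.035]
    - [0,0,-0.035]
    - [0,0,-0.035]
    - [0,0,-0.035]
    - [0,0,0]
    - [0,0,0]
  delta_rot:
    - [0,0,0]
    - [0,0,0]
    - [0,0,0]
    - [0,0,0]
    - [0,0,0]
    - [0,0,0]
    - [0,0,0]
    - [0,0,0]
  grip: [0.02,0.02,0.02,0.02,0.02,0.02,0.02,0.02]
  squeeze: 60

```text
t: 35.5
ee_pos: [0.4551, -0.0545, 0.2956]
orientation: [-180.0, -0.0, -5.0]
force: [0.0, 0.6, -0.6]
opening: 0.0262
```

Call:
move_arm:
  slide:
    - [0,0.02,0]
    - [0,0.035,0]
    - [0.002,0.045,0]
    - [0.002,0.045,0]
    - [0.002,0.045,0]
    - [0.002,0.045,0]
    - [0.002,0.045,0]
    - [0.002,0.045,0]
  delta_rot:
    - [0,0,0]
    - [0,0,0]
    - [0,0,0]
    - [0,0,0]
    - [0,0,0]
    - [0,0,0]
    - [0,0,0]
    - [0,0,0]
  grip: [0.02,0.02,0.02,0.02,0.02,0.02,0.02,0.02]

```text
t: 36.3
ee_pos: [0.4375, -0.3803, 0.2931]
orientation: [-179.8, 0.2, -5.0]
force: [0.8, -0.4, -1.0]
opening: 0.0259
```

Call:
move_arm:
  slide:
    - [0,0.03,0]
    - [0,0.02,0]
    - [0,0,0]
    - [0,0,0]
  delta_rot:
    - [0,0,0]
    - [0,0,0]
    - [0,0,0]
    - [0,0,0]
  grip: [0.02,0.02,0.02,0.02]

```text
t: 36.7
ee_pos: [0.4338, -0.428, 0.2933]
orientation: [-179.8, 0.2, -5.0]
force: [0.1, 0.1, -1.4]
opening: 0.026
```

```bash
python3 look.py a7.png
```

```text
[ 0.4338 -0.428   0.2933] [-179.8    0.2   -5. ] f [ 0.1  0.1 -1.4] 0.02597274283221813
top crate 293 (array([ 431.7, -417.1]), array([139.7, 211.2]), 54.02)
   yel 305 [[0.497, -0.353, 0.035], [0.507, -0.329, 0.09], [0.525, -0.32, 0.111]]
   teal 210 [[0.498, -0.438, 0.037], [0.504, -0.42, 0.093], [0.521, -0.406, 0.11]]
   plum 504 [[0.407, -0.434, 0.21], [0.415, -0.416, 0.262], [0.431, -0.406, 0.296]]
scene crate 119 (array([ 503.7, -431.4]), array([210.7, 114.4]), 35.34)
   yel 246 [[0.511, -0.351, 0.063], [0.532, -0.326, 0.089], [0.546, -0.317, 0.11]]
   teal 176 [[0.511, -0.424, 0.075], [0.532, -0.411, 0.094], [0.547, -0.4, 0.117]]
   plum 442 [[0.42, -0.425, 0.203], [0.446, -0.408, 0.248], [0.458, -0.401, 0.291]]
```

View pics/a7.png

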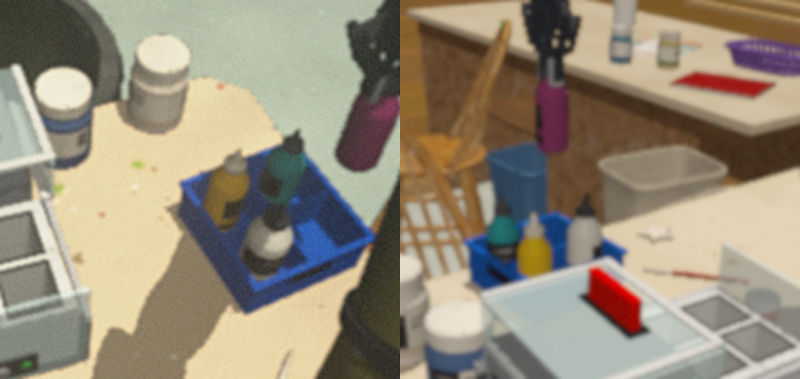

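Three bottles stand in the crate and plum hangs over cell0. Lowering it.

Call:
move_arm:
  slide:
    - [0.002,0,0.03]
    - [0,0,0.035]
    - [0,0,0.035]
    - [0,0,0.035]
    - [0,0,0.025]
    - [0,0,0.015]
    - [0,0,0.008]
    - [0,0,0]
  delta_rot:
    - [0,0,0]
    - [0,0,0]
    - [0,0,0]
    - [0,0,0]
    - [0,0,0]
    - [0,0,0]
    - [0,0,0]
    - [0,0,0]
  grip: [0.02,0.02,0.02,0.02,0.02,0.02,0.02,0.02]

```text
t: 37.6
ee_pos: [0.4365, -0.428, 0.1117]
orientation: [-179.9, 0.1, -4.9]
force: [-0.0, 0.0, -1.1]
opening: 0.0258
```

Call:
move_arm:
  slide:
    - [0,0,0.003]
    - [0,0,0.002]
    - [0,0,0]
    - [0,0,0]
  delta_rot:
    - [0,0,0]
    - [0,0,0]
    - [0,0,0]
    - [0,0,0]
  grip: [0.02,0.02,0.02,0.02]

```text
t: 38.0
ee_pos: [0.4367, -0.4297, 0.108]
orientation: [180.0, -0.0, -5.0]
force: [-0.8, 0.4, -1.2]
opening: 0.0261
```

Call:
move_arm:
  slide:
    - [0,0,0.003]
    - [0,0,0]
    - [0,0,0]
  delta_rot:
    - [0,0,0]
    - [0,0,0]
    - [0,0,0]
  grip: [0.02,0.02,0.02]

```text
t: 38.3
ee_pos: [0.4364, -0.4295, 0.1044]
orientation: [-180.0, 0.0, -5.0]
force: [-0.1, -1.3, -1.3]
opening: 0.026
```

Call:
move_arm:
  slide:
    - [0,0,0.002]
    - [0,0,0]
    - [0,0,0]
  delta_rot:
    - [0,0,0]
    - [0,0,0]
    - [0,0,0]
  grip: [0.02,0.02,0.02]

```text
t: 38.6
ee_pos: [0.4364, -0.4295, 0.1024]
orientation: [-180.0, 0.0, -5.0]
force: [0.1, -0.1, -1.9]
opening: 0.0259
```

Call:
move_arm:
  slide:
    - [0,0,0.002]
    - [0,0,0]
    - [0,0,0]
  delta_rot:
    - [0,0,0]
    - [0,0,0]
    - [0,0,0]
  grip: [0.02,0.02,0.02]

```text
t: 38.9
ee_pos: [0.4364, -0.4295, 0.1004]
orientation: [-180.0, 0.0, -5.0]
force: [-1.2, -0.2, -1.8]
opening: 0.026
```

Call:
move_arm:
  slide:
    - [0,0,0.002]
    - [0,0,0]
    - [0,0,0]
  delta_rot:
    - [0,0,0]
    - [0,0,0]
    - [0,0,0]
  grip: [0.02,0.02,0.02]

```text
t: 39.2
ee_pos: [0.437, -0.4298, 0.1001]
orientation: [180.0, -0.1, -5.0]
force: [-2.0, 1.4, 9.4]
opening: 0.026
```

Call:
move_arm:
  slide:
    - [0,0,0]
    - [0,0,0]
    - [0,0,0]
    - [0,0,0]
    - [0,0,-0.02]
    - [0,0,-0.04]
    - [0,0,-0.045]
    - [0,0,-0.045]
  delta_rot:
    - [0,0,0]
    - [0,0,0]
    - [0,0,0]
    - [0,0,0]
    - [0,0,0]
    - [0,0,0]
    - [0,0,0]
    - [0,0,0]
  grip: [0.05,0.05,0.05,0.05,0.05,0.05,0.05,0.05]

```text
t: 40.0
ee_pos: [0.4361, -0.4292, 0.2496]
orientation: [-180.0, 0.1, -5.0]
force: [0.8, -0.9, -1.2]
opening: 0.0498
```

Call:
move_arm:
  slide:
    - [-0.04,0,-0.04]
    - [-0.04,0,0]
    - [0,0,0]
    - [0,0,0]
  delta_rot:
    - [0,0,0]
    - [0,0,0]
    - [0,0,0]
    - [0,0,0]
  grip: [0,0,0,0]

```text
t: 40.4
ee_pos: [0.3604, -0.4231, 0.284]
orientation: [180.0, 0.0, -5.1]
force: [0.8, 0.3, -0.3]
opening: 0.0
```

```bash
python3 look.py a8.png; python3 - <<'E'
from h import *
for n in('top','scene'):
    i,dd=shot(n);h=hsv(i); red=((h[...,0]<8)|(h[...,0]>172))&(h[...,1]>150)&(h[...,2]>120)
    P,_=cloud(n,i,dd,red); k=(abs(P[:,2]-.214)<.006); print(n,'bar',rect(P[k]))
E
```

```text
[ 0.3604 -0.4231  0.284 ] [180.    0.   -5.1] f [ 0.8  0.3 -0.3] 2.6305926597761782e-05
top crate 106 (array([ 454.8, -415.6]), array([172.1, 163.8]), 44.59)
   yel 307 [[0.497, -0.354, 0.038], [0.507, -0.329, 0.091], [0.527, -0.32, 0.111]]
   teal 237 [[0.499, -0.439, 0.038], [0.504, -0.42, 0.094], [0.527, -0.407, 0.11]]
   plum 268 [[0.408, -0.44, 0.036], [0.418, -0.419, 0.085], [0.44, -0.408, 0.104]]
scene crate 95 (array([ 543., -418.]), array([177.1,  78.6]), 57.81)
   yel 254 [[0.507, -0.372, 0.064], [0.531, -0.326, 0.089], [0.546, -0.317, 0.111]]
   teal 179 [[0.51, -0.424, 0.075], [0.532, -0.41, 0.094], [0.547, -0.401, 0.116]]
   plum 191 [[0.42, -0.431, 0.05], [0.44, -0.412, 0.085], [0.453, -0.405, 0.109]]
top bar (array([626.1, -35.1]), array([76.1, 12.9]), 86.61)
scene bar (array([632. , -30.6]), array([74.4, 10.9]), 85.13)
```

View pics/a8.png

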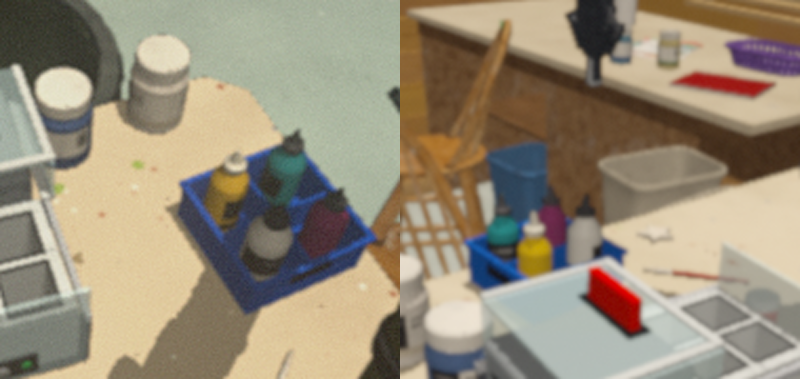

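All four bottles stand upright, one per compartment, and the door is still open with the bar at x≈0.629. Next I go behind the bar.

Call:
move_arm:
  slide:
    - [0,-0.03,-0.03]
    - [0.03,-0.035,0]
    - [0.035,-0.035,0]
    - [0.035,-0.035,0]
    - [0.035,-0.035,0]
    - [0.035,-0.035,0]
    - [0.035,-0.035,0]
    - [0.035,-0.035,0]
  delta_rot:
    - [0,0,0]
    - [0,0,0]
    - [0,0,0]
    - [0,0,0]
    - [0,0,0]
    - [0,0,0]
    - [0,0,0]
    - [0,0,0]
  grip: [0,0,0,0,0,0,0,0]

```text
t: 41.4
ee_pos: [0.6265, -0.1676, 0.3132]
orientation: [-180.0, 0.0, -4.9]
force: [0.4, -1.6, 0.1]
opening: -0.0002
```

Call:
move_arm:
  slide:
    - [0.02,-0.035,0]
    - [0.02,-0.035,0]
    - [0,-0.035,0]
    - [0,-0.032,0]
    - [0,0,0]
    - [0,0,0]
  delta_rot:
    - [0,0,0]
    - [0,0,0]
    - [0,0,0]
    - [0,0,0]
    - [0,0,0]
    - [0,0,0]
  grip: [0,0,0,0,0,0]

```text
t: 42.0
ee_pos: [0.6766, -0.0354, 0.313]
orientation: [180.0, 0.0, -4.8]
force: [-0.3, 0.1, -0.1]
opening: -0.0002
```

Call:
move_arm:
  slide:
    - [0,0,0.035]
    - [0,0,0.035]
    - [0,0,0.03]
    - [0,0,0.02]
    - [0,0,0]
    - [-0.015,0,0]
    - [-0.02,0,0]
    - [-0.02,0,0]
  delta_rot:
    - [0,0,0]
    - [0,0,0]
    - [0,0,0]
    - [0,0,0]
    - [0,0,0]
    - [0,0,0]
    - [0,0,0]
    - [0,0,0]
  grip: [0,0,0,0,0,0,0,0]

```text
t: 42.8
ee_pos: [0.6235, -0.0337, 0.1954]
orientation: [180.0, -0.3, -5.1]
force: [2.0, -0.3, -1.2]
opening: -0.0
```

Call:
move_arm:
  slide:
    - [-0.02,0,0]
    - [-0.02,0,0]
    - [-0.02,0,0]
    - [-0.02,0,0]
    - [-0.02,0,0]
    - [-0.015,0,0]
    - [0,0,0]
    - [0,0,0]
  delta_rot:
    - [0,0,0]
    - [0,0,0]
    - [0,0,0]
    - [0,0,0]
    - [0,0,0]
    - [0,0,0]
    - [0,0,0]
    - [0,0,0]
  grip: [0,0,0,0,0,0,0,0]

```text
t: 43.6
ee_pos: [0.5084, -0.0227, 0.1948]
orientation: [180.0, -0.2, -5.1]
force: [0.2, -0.4, 0.2]
opening: 0.0001
```

Call:
move_arm:
  slide:
    - [-0.006,0,0]
    - [-0.006,0,0]
    - [0,0,0]
  delta_rot:
    - [0,0,0]
    - [0,0,0]
    - [0,0,0]
  grip: [0,0,0]

```text
t: 43.9
ee_pos: [0.4948, -0.0211, 0.194]
orientation: [180.0, -0.0, -5.0]
force: [0.6, -0.1, 0.8]
opening: -0.0002
```

Call:
move_arm:
  slide:
    - [-0.003,0,0]
    - [-0.003,0,0]
    - [0,0,0]
  delta_rot:
    - [0,0,0]
    - [0,0,0]
    - [0,0,0]
  grip: [0,0,0]

```text
t: 44.2
ee_pos: [0.4931, -0.0209, 0.1942]
orientation: [-180.0, -0.5, -5.0]
force: [9.1, -1.5, -3.9]
opening: 0.0002
```

Call:
move_arm:
  slide:
    - [-0.004,0,0]
    - [-0.002,0,0]
    - [0,0,0]
  delta_rot:
    - [0,0,0]
    - [0,0,0]
    - [0,0,0]
  grip: [0,0,0]

```text
t: 44.5
ee_pos: [0.4931, -0.0206, 0.1951]
orientation: [-179.9, -1.2, -5.1]
force: [17.9, -3.1, -11.1]
opening: -0.0
```

Call:
move_arm:
  slide:
    - [0.02,0,0]
    - [0.01,0,0]
    - [0,0,-0.03]
    - [0,0,-0.045]
    - [0,0,-0.045]
    - [0,0.03,0]
    - [0,0.045,0]
    - [0,0.045,0]
  delta_rot:
    - [0,0,0]
    - [0,0,0]
    - [0,0,0]
    - [0,0,0]
    - [0,0,0]
    - [0,0,0]
    - [0,0,0]
    - [0,0,0]
  grip: [0,0,0,0,0,0,0,0]

```text
t: 45.3
ee_pos: [0.5014, -0.1425, 0.3138]
orientation: [-180.0, 0.1, -4.9]
force: [-0.5, -0.9, -0.6]
opening: 0.0003
```

Call:
move_arm:
  slide:
    - [-0.03,0.045,0]
    - [-0.03,0.045,0]
    - [-0.03,0.045,0]
    - [-0.03,0.045,0]
    - [-0.02,0.045,0]
    - [-0.01,0.045,0]
    - [0,0,0]
    - [0,0,0]
  delta_rot:
    - [0,0,0]
    - [0,0,0]
    - [0,0,0]
    - [0,0,0]
    - [0,0,0]
    - [0,0,0]
    - [0,0,0]
    - [0,0,0]
  grip: [0,0,0,0,0,0,0,0]

```text
t: 46.1
ee_pos: [0.3384, -0.3853, 0.3131]
orientation: [-179.9, 0.1, -5.2]
force: [0.4, 1.0, -0.4]
opening: 0.0
```

```bash
python3 look.py a9x.png; python3 - <<'E'
from h import *
for n in('top','scene'):
    i,dd=shot(n,'f_%s.png'%n);h=hsv(i); red=((h[...,0]<8)|(h[...,0]>172))&(h[...,1]>150)&(h[...,2]>120)
    P,_=cloud(n,i,dd,red); k=(abs(P[:,2]-.214)<.006); print(n,'bar',rect(P[k]))
E
```

```text
[ 0.3384 -0.3853  0.3131] [-1.799e+02  1.000e-01 -5.200e+00] f [ 0.4  1.  -0.4] 6.662192965370636e-06
top crate 101 (array([ 476.4, -418.2]), array([196.3, 130.9]), 47.95)
   yel 314 [[0.497, -0.355, 0.035], [0.507, -0.33, 0.09], [0.526, -0.32, 0.111]]
   teal 248 [[0.498, -0.44, 0.038], [0.504, -0.42, 0.093], [0.528, -0.405, 0.111]]
   plum 328 [[0.408, -0.442, 0.037], [0.417, -0.419, 0.084], [0.442, -0.409, 0.103]]
scene crate 181 (array([ 480.2, -380.1]), array([172.2, 171.1]), 2.52)
   yel 259 [[0.508, -0.365, 0.061], [0.531, -0.326, 0.088], [0.545, -0.317, 0.11]]
   teal 179 [[0.511, -0.424, 0.076], [0.533, -0.41, 0.095], [0.547, -0.401, 0.116]]
   plum 191 [[0.42, -0.432, 0.051], [0.441, -0.412, 0.085], [0.453, -0.404, 0.108]]
top bar (array([472.2, -21.4]), array([74.6, 12.5]), 84.66)
scene bar (array([478.6, -16.7]), array([72.4, 11.3]), 84.44)
```

View pics/f_top.png

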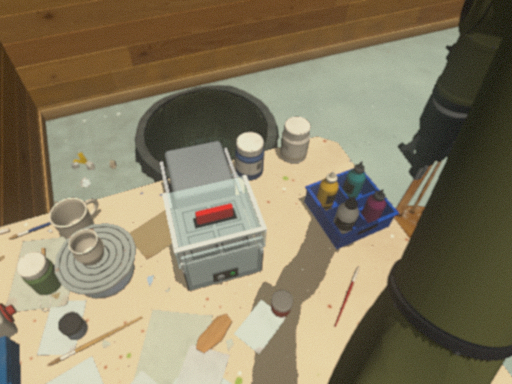

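The top view shows the door shut (bar at 213,213), all four bottles in the crate near (350,205), and the jars in place. Bar travel back was about 154 mm and it ended against the stop.

```bash
python3 -c "
from bench import ctrl
print(ctrl.finish_job())"
```

```text
the job is handed in; nothing more can be done
None
```

I opened the guard door, moved all four bottles (teal, yellow, white, plum) into the crate, one per compartment, and shut the door again. I then handed the job in at about 46 s of robot time; no verdict is reported.

**Along the way:** the crate was knocked about 6 cm during the first carry, so I measured it again and changed the targets. I had to grip teal and yellow again lower on the collar. The grip on white closed from 31 to 28 mm during its carry, so the bottle may have slipped slightly, but it still stood upright.

**Last checks:**
- **Bottles:** all four stand upright in the crate, and the arm was clear of everything at hand-in.
- **Jars:** they look to be where they started.
- **Door:** the grip bar moved back about 154 mm and ended against the front stop at 18 N.

**Disagreements:** the two cameras differed by about 5–6 mm in x throughout, so I used their mean, which matched where the fingers touched the bar. Opening the door measured only about 149 mm of travel, but it pressed hard against the rear stop. It now sits about 6 mm further forward than at the start, so it probably began slightly ajar.

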